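Fit the five-hole jig disc onto the studs of the indexing chuck

TASK

Fit the aluminium jig disc onto the indexing chuck: turn it gently until all five of its holes line up with the five brass studs, then slide it on under control until it is fully home, flat against the chuck's face, and let go. Work by feel: do not let it drop onto the chuck, bang it or lean hard on the studs, and leave the other things on the bench where they are.

Things in the scene. Friction and masses are not known exactly. Their poses are not given: they have to be found in the camera images.
- jig_disc: flat aluminium disc, 120 mm across, 10 mm thick, about 0.5 kg, lying on the 4 mm thick board, red handle up. Origin: centre of the underside; z up through the handle. Five through holes 13 mm wide on a circle of 42 mm radius, at 0, 72, 144, 216 and 288 deg from its +x axis; any hole may go on any stud.
- jig_handle (a point): centre of the disc's red handle, 47 mm above the disc's underside, on its axis; axes as the disc's. The handle is a bar 64 mm long (x), 24 mm wide (y) and 34 mm high (z), on a stem 24 mm across. Pinch it across its 24 mm width from above.
- chuck: blue square base 150 x 150 mm, bolted down on the 4 mm board; origin: centre of its underside, z up. On it a round dark ring, 116 mm across, with five upright brass studs. The ring is stiff: it gives only when turned with more than about 0.8 N m. The studs must not be loaded with more than about 60 N.
- chuck_face (a point): point on the chuck's axis on the ring's flat upper face, 50 mm above the base's underside; z up. The disc must lie on this face. Five 10 mm studs with domed tips, 72 deg apart on a 42 mm radius, stand 18 mm above it. Their angle about the axis differs each time, does not follow the base's yaw and is NOT measured: find it by feel or sight.
- hammer: hammer with a wooden handle, lying on the bench, to be left alone
- wrench: steel wrench lying on the bench, to be left alone
- screwdriver: screwdriver lying at the back, to be left alone
- polish_can: white can, 66 mm wide, 110 mm tall, standing at the back, to be left alone
- oil_bottle: small clear bottle, 48 mm wide, 120 mm tall, standing at the back, to be left alone
- spare_flange: plain steel ring, 72 mm across, 9 mm thick, no stud holes; not part of the job, to be left alone
- brass_block: brass block 55 x 24 x 18 mm lying between chuck and disc, to be left alone

How it is judged:
By the outcome, as a careful person would: the job done as asked, in the order asked, and still so for the second after the job is handed in, with the robot touching nothing.
It also fails if it takes over 72 s, if anything falls off the work surface, if the arm or the gripper's body presses on something with over 40 N, if the wrist force passes 120 N, or if a joint passes its speed limit or range.

ROBOT

A 6-joint arm with a two-finger parallel gripper is mounted at the origin on the work surface. World frame = base frame: x ahead of the robot, y to its left, z up, the work surface at z = 0. Lengths are in m, angles in rad, forces in N, time in s.
With the tool pointing down it reaches from about 0.3 to 0.775 m from the base axis. Payload 14.6 kg.
Tool frame: the origin (TCP) lies between the finger pads; the fingertips stand 19 mm ahead of it and the grasp point (between the pads) is the TCP; z points along the fingers, y is the direction in which the jaws open and shut (so a half turn about z gives the same grasp; the last joint's range is limited). The gripper opens to 94 mm and grips with 3 to 60 N. Pads are 16 mm wide; open, the fingers measure 119 mm over their backs; the gripper's body (75 mm by 177 mm) begins 78 mm behind the grasp point.
Start: joints at [1.228, 0.3, 1.521, -0, 1.321, -0.067], TCP at [0.15, 0.529, 0.224] pointing down, gripper open.
Joint ranges: [-3.03, 3.03], [-0.79, 2.21], [0.23, 2.52], [-1.04, 4.18], [0, 3.07], [-2.55, 2.55]. Speed limits (rad/s): [2.22, 2.22, 2.57, 3.14, 3.14, 3.14].

INTERFACE

Orientations are given as [roll, pitch, yaw] about the fixed x, y, z axes, in that order (R = Rz(yaw) Ry(pitch) Rx(roll)).
In Python, from station import telemetry, vision, ctrl gives the robot as it stands. The module is installed in compiled form; this text tells all that it offers.
- The arm moves only by the shell command python3 -m creep 'ROWS' [FORCE]. ROWS is JSON, a list of rows, each a list of 3 entries, a list of its own where there are three numbers: the shift along the tool's x, y, z in units of 50 mm (1.0 is 50 mm), then the turn about the tool's z in units of 8 degrees (1.0 is 8 degrees), then the opening, from 0 (shut) to 1 (fully open). In form: [[[tx, ty, tz], twist, gripper], ...]. A call has 1 to 12 rows; each row is the pose to reach, as a shift and turn from the pose commanded when the call began, along the tool's axes at that moment; what a row does not reach only later rows make up. A row lasts 1/10 s, in which the tool goes at most 50 mm and 8.59 degrees, less where a joint would pass 70% of its speed; a pose out of reach is approached as far as the arm can. A call with a gripper value outside its range is refused whole. The fingers move at their own pace and stop on an object; FORCE is the grip in N (left out, the last holds). Time passes only in rows, so rows that repeat a pose let the fingers close. It gives the time, the measured TCP pose, the force and the opening at its end, in the units of the state.
- telemetry.get_obs(): the state, without advancing time (a new reading comes with each control period).
- vision.camera(name): name is "side" or "top" or "wrist"; returns a dict with "img" (420x560x3 uint8, red, green, blue), "depth" (420x560 float32, m along the optical axis (not along the pixel's ray), 0 where there is no reading), "vertical_fov" (degrees; the focal length in pixels is half the picture's height over the tangent of half this angle, whatever the lens; pixels are square), "cx", "cy" (the principal point, pixels), "extrinsics" (4x4, takes a point from camera to world coordinates); the wrist camera has in their place "hand_eye" (4x4, takes a point from camera to tool coordinates, whose origin is the TCP and whose axes are the flange's). Camera axes: x right, y down, z forward; pixel columns grow to the right and rows downward; lengths in m; the calibration is good to about 2 mm. A picture is of the moment at which its call begins: read the wrist's pose just before it.
- ctrl.hand_in(): hands the job in, once; it reports no verdict.
The state is a dict: "time_s": time; "qpos": joint angles; "joint_vel": joint speeds; "tau": joint torques, N m; "ee_pos": TCP position; "eef_rot": TCP orientation; "force": force on the tool from outside, world axes, zero at the start; "moment": the same for the moment, N m; "grip_width": finger opening in m.
Only numpy, scipy, OpenCV 4.12 (cv2) and the standard library are available. Lean on these libraries where they do the work, as an engineer would, in place of code of your own. Each camera call takes 0.05 s, during which the arm holds its last target.

## Working session

There is one attempt and no reset: what is moved stays moved. The work goes in short steps, Python scripts to look and compute and a shell command to move; the robot and the scene stay as the last step left them, time stands still between calls to the robot, and variables do not carry over. Pictures are saved under pics/ and viewed, and the job is handed in when it is done.

```bash
mkdir -p pics; cat > h.py <<'E'
from station import telemetry, vision, ctrl
import numpy as np, cv2
from scipy.spatial.transform import Rotation as R
def T():
    o=telemetry.get_obs(); M=np.eye(4)
    M[:3,:3]=R.from_euler('xyz',o['eef_rot']).as_matrix(); M[:3,3]=o['ee_pos']; return M,o
def shot(name,fn):
    M,o=T(); c=vision.camera(name)
    c['E']=M@c['hand_eye'] if name=='wrist' else np.array(c['extrinsics'])
    cv2.imwrite('pics/'+fn+'.png',c['img'][:,:,::-1]); np.savez('pics/'+fn+'.npz',img=c['img'],depth=c['depth'],E=c['E'],f=210/np.tan(np.radians(c['vertical_fov'])/2),cx=c['cx'],cy=c['cy'])
    return c
def load(fn): return dict(np.load('pics/'+fn+'.npz'))
def ray(c,u,v,z):
    d=np.array([(u-c['cx'])/c['f'],(v-c['cy'])/c['f'],1]); d=c['E'][:3,:3]@d; o=c['E'][:3,3]
    return o+d*(z-o[2])/d[2]
def cloud(c):
    v,u=np.mgrid[:420,:560]; d=c['depth']
    P=np.stack([(u-c['cx'])/c['f']*d,(v-c['cy'])/c['f']*d,d],-1)
    return P@c['E'][:3,:3].T+c['E'][:3,3]
E
python3 - <<'E'
from h import *
M,o=T(); print(o)
for n in ['top','side','wrist']:
    c=shot(n,n+'0'); print(n,c['E'].round(3).tolist(),c['vertical_fov'],c['cx'],c['cy'])
E
```

```text
{'time_s': 0.0, 'qpos': array([ 1.22840028e+00,  3.00437636e-01,  1.52159925e+00, -1.62485939e-05,
        1.32068702e+00, -6.65780590e-02]), 'joint_vel': array([ 2.42726232e-05, -1.84676647e-05, -1.56609828e-04, -1.83854709e-04,
        1.68080357e-03,  1.69419831e-03]), 'tau': array([-2.26513730e-03, -5.31800616e+01, -3.52731764e+01,  7.07883853e-02,
        2.44493445e-02, -5.24157784e-06]), 'ee_pos': array([0.14969615, 0.52898108, 0.22389698]), 'eef_rot': array([-3.14046286e+00, -5.95572585e-05,  2.86577866e+00]), 'force': array([ 0.50052787,  0.61037136, -1.0785156 ]), 'moment': array([0.07906646, 0.08263266, 0.02676399]), 'grip_width': 0.09413572872738389}
top [[0.013, -0.996, 0.086, 0.552], [-1.0, -0.014, -0.005, 0.015], [0.006, -0.085, -0.996, 1.096], [0.0, 0.0, 0.0, 1.0]] 53.37536298472155 281.38276464811366 214.51140603812652
side [[0.899, -0.215, 0.382, 0.278], [-0.438, -0.468, 0.767, -0.727], [0.014, -0.857, -0.515, 0.557], [0.0, 0.0, 0.0, 1.0]] 57.670154788633255 281.29095157885035 205.90338866568683
wrist [[0.272, 0.934, 0.233, 0.082], [0.962, -0.264, -0.066, 0.549], [-0.0, 0.242, -0.97, 0.384], [0.0, 0.0, 0.0, 1.0]] 70.70067301336093 281.19257943835487 211.03108325568127
```

View pics/top0.png

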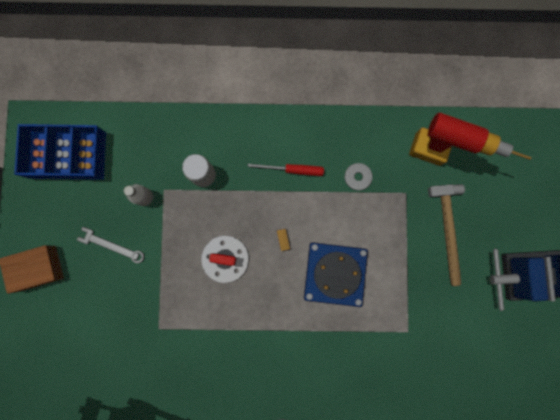

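View pics/side0.png

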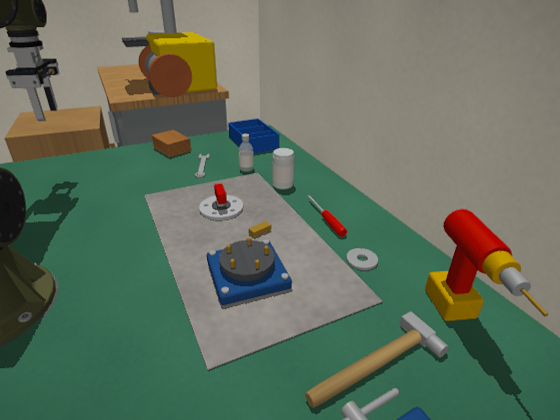

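View pics/wrist0.png

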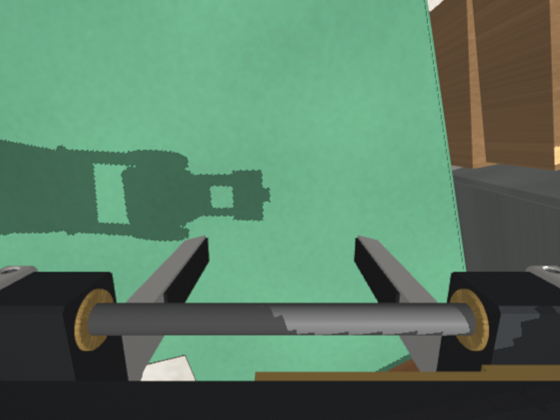

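The top view shows the disc at about (225,259) with its red handle, the chuck at (337,275) with five brass studs, and the brass block between them at (284,240). The side view agrees. The wrist camera sees only green bench. Next I'll measure these by colour mask.

```bash
cat > m.py <<'E'
from h import *
import sys
def blobs(mask,amin):
    n,l,s,c=cv2.connectedComponentsWithStats(mask.astype(np.uint8)); return [(i,s[i,4],c[i],l==i) for i in range(1,n) if s[i,4]>=amin]
E
python3 - <<'E'
from m import *
for name in ['top0','side0']:
    c=load(name); P=cloud(c); hsv=cv2.cvtColor(c['img'],cv2.COLOR_RGB2HSV).astype(int); H,S,V=hsv[...,0],hsv[...,1],hsv[...,2]
    print(name,'depth ok',(c['depth']>0).mean())
    red=((H<6)|(H>174))&(S>170)&(V>60)
    for i,a,ce,m in blobs(red,30):
        p=P[m]; print('red',a,ce.round(1),np.median(p,0).round(3),ray(c,*ce,0.068).round(4), 'ang',cv2.minAreaRect(np.argwhere(m)[:,::-1].astype(np.float32)))
    br=(H>12)&(H<28)&(S>110)&(V>60)
    for i,a,ce,m in blobs(br,4):
        if a<200: print('brass',a,ce.round(1),np.median(P[m],0).round(3))
    bl=(H>105)&(H<125)&(S>150)&(V>40)
    for i,a,ce,m in blobs(bl,200): print('blue',a,ce.round(1),np.median(P[m],0).round(3),cv2.minAreaRect(np.argwhere(m)[:,::-1].astype(np.float32)))
E
```

```text
top0 depth ok 0.995969387755102
red 1380 [458.  132.3] [ 0.819 -0.38   0.189] [ 0.8547 -0.4322  0.068 ] ang ((457.88787841796875, 132.32135009765625), (56.82768249511719, 25.3177433013916), 19.230670928955078)
red 316 [304.7 169.7] [ 0.762 -0.049  0.023] [ 0.7537 -0.0468  0.068 ] ang ((304.4268493652344, 169.65853881835938), (37.4362907409668, 8.944953918457031), 6.34019136428833)
red 197 [222.5 259. ] [0.529 0.152 0.067] [0.5293 0.1523 0.068 ] ang ((222.17568969726562, 258.9459533691406), (24.331050872802734, 8.713146209716797), 9.462322235107422)
brass 47 [ 85.7 142.9] [0.828 0.528 0.013]
brass 44 [521.4 154.9] [ 0.776 -0.533  0.166]
brass 41 [ 85.  154.1] [0.797 0.528 0.013]
brass 45 [ 84.6 165.2] [0.768 0.527 0.013]
brass 188 [283.  239.5] [0.58  0.005 0.021]
brass 11 [340.6 257.9] [ 0.536 -0.137  0.071]
brass 11 [322.6 266.9] [ 0.513 -0.093  0.07 ]
brass 11 [354.6 272.9] [ 0.5   -0.171  0.07 ]
brass 11 [325.6 286.9] [ 0.465 -0.101  0.07 ]
brass 14 [345.5 290.7] [ 0.456 -0.148  0.069]
blue 2101 [ 58.9 151.2] [0.803 0.589 0.041] ((55.995849609375, 151.26556396484375), (81.61503601
[... 877 characters left out ...]
45.0)
brass 12 [51.6 70.6] [0.19  0.568 0.321]
brass 33 [248.5 241.1] [ 0.514 -0.098  0.064]
brass 37 [228.3 248.7] [ 0.465 -0.105  0.065]
brass 39 [266.  249.8] [ 0.535 -0.142  0.065]
brass 38 [232.3 262.9] [ 0.457 -0.153  0.066]
brass 43 [257.  263.8] [ 0.5   -0.176  0.066]
brass 149 [533.8 301.8] [ 0.776 -0.533  0.168]
blue 1109 [254.6 134.6] [0.802 0.549 0.043] ((253.5923309326172, 135.73846435546875), (32.86920166015625, 48.86968231201172), 82.87498474121094)
blue 1834 [247.1 281.3] [ 0.467 -0.19   0.031] ((248.82354736328125, 270.29412841796875), (53.35783767700195, 75.67111206054688), 75.96376037597656)
blue 228 [414.5 415. ] [ 0.531 -0.571  0.131] ((413.0, 413.5), (32.0, 11.0), -0.0)
```

```bash
python3 - <<'E'
from h import *
c=load('top0'); i=c['img'][190:340,160:410,::-1]; cv2.imwrite('pics/topcrop.png',cv2.resize(np.clip(i*1.8,0,255).astype(np.uint8),None,fx=3.2,fy=3.2,interpolation=cv2.INTER_CUBIC))
E
```

```text
(no output)
```

View pics/topcrop.png

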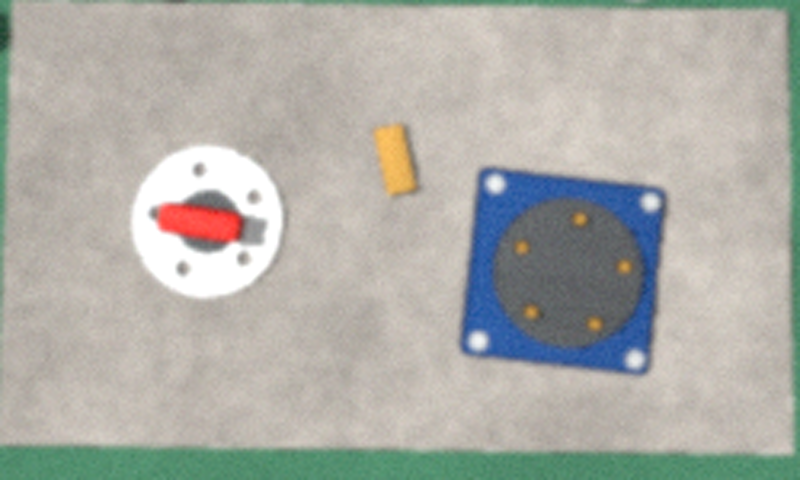

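```bash
cat >> h.py <<'E'
def go(p,yaw_deg):
    M,o=T(); d=M[:3,:3].T@(np.array(p)-M[:3,3]); y=np.degrees(o['eef_rot'][2])
    print('at',M[:3,3].round(4),'yaw',round(y,2),'shift u',(d/.05).round(3),'twist u',round(((y-yaw_deg+180)%360-180)/8,3))
E
python3 - <<'E'
from h import *
a=np.radians(80.5)
go([.529-.03*np.cos(a),.152-.03*np.sin(a),.224],80.5)
E
```

```text
at [0.1497 0.5291 0.224 ] yaw 164.2 shift u [-9.419e+00 -5.787e+00  5.000e-03] twist u 10.462
```

```bash
python3 -m creep '[[[-0.4,-0.25,0],0.5,1],[[-1.1,-0.7,0],1.3,1],[[-1.9,-1.2,0],2.2,1],[[-2.7,-1.65,0],3.1,1],[[-3.5,-2.15,0],4.0,1],[[-4.3,-2.65,0],4.9,1],[[-5.1,-3.15,0],5.8,1],[[-5.9,-3.6,0],6.7,1],[[-6.7,-4.1,0],7.6,1],[[-7.5,-4.6,0],8.5,1],[[-8.3,-5.1,0],9.4,1],[[-9.0,-5.5,0],10.1,1]]'
python3 -m creep '[[[0,0,0],0,1],[[0,0,0],0,1],[[0,0,0],0,1]]'
python3 - <<'E'
from h import *
M,o=T(); print(o['time_s'],o['qpos'],o['force'])
go([.524,.122,.224],80.5)
c=shot('wrist','w1')
E
```

```text
time_s: 1.35
ee_pos: [0.509, 0.14, 0.2243]
eef_rot: [-3.141, 0.0, 1.45]
force: [0.4, 1.2, -1.4]
grip_width: 0.094
time_s: 1.65
ee_pos: [0.5073, 0.1427, 0.2243]
eef_rot: [-3.141, 0.0, 1.457]
force: [-0.1, 0.8, -1.2]
grip_width: 0.0942
1.65 [2.04700903e-01 2.48961462e-01 1.58607988e+00 1.41706478e-04
 1.30698695e+00 3.18184287e-01] [-0.08154012  0.8136561  -1.20361819]
at [0.5073 0.1427 0.2243] yaw 83.5 shift u [-0.374  0.379  0.006] twist u 0.374
```

View pics/w1.png

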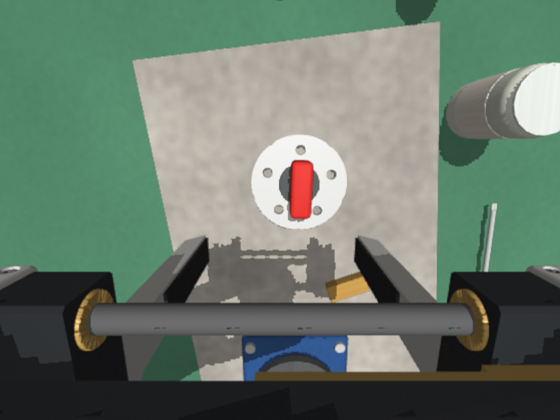

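The wrist view shows the disc at about (299,182), with its holes at (300,150), (267,173), (279,209), (317,210) and (331,174). The red handle is at (301,189).

```bash
python3 - <<'E'
from m import *
c=load('w1'); hsv=cv2.cvtColor(c['img'],cv2.COLOR_RGB2HSV).astype(int); H,S,V=hsv[...,0],hsv[...,1],hsv[...,2]
P=cloud(c)
w=(S<40)&(V>190); w[:, :200]=0; w[:,400:]=0; w[240:]=0
b=max(blobs(w,500),key=lambda b:b[1])
cn,_=cv2.findContours(b[3].astype(np.uint8),cv2.RETR_EXTERNAL,cv2.CHAIN_APPROX_NONE)
cn=max(cn,key=len)
pts=np.array([ray(c,*p[0],.014)[:2] for p in cn])
A=np.c_[2*pts,np.ones(len(pts))]; s=np.linalg.lstsq(A,(pts**2).sum(1),rcond=None)[0]; ctr=s[:2]; print('disc ctr',ctr.round(4),'r',np.sqrt(s[2]+ctr@ctr).round(4))
hull=cv2.drawContours(np.zeros((420,560),np.uint8),[cn],-1,1,-1)
red=((H<8)|(H>172))&(S>150)&(hull>0)
ce=[b for b in blobs(red,50)]
for b in ce: 
    q=P[b[3]]; t=b[3]&(P[...,2]>.065); ys,xs=np.nonzero(t)
    hp=np.array([ray(c,x,y,.068)[:2] for x,y in zip(xs,ys)]); r=cv2.minAreaRect((hp*1000).astype(np.float32)); print('handle top',b[1],t.sum(),r,np.median(P[t],0))
hole=(hull>0)&(V<150)&(S<60)
for b in blobs(hole,15):
    p=ray(c,*b[2],.014)[:2]; d=p-ctr; print(b[1],b[2].round(1),p.round(4),'r',np.hypot(*d).round(4),'ang',np.degrees(np.arctan2(d[1],d[0])).round(1), P[b[3]][:,2].mean().round(3))
E
```

```text
disc ctr [0.5317 0.1534] r 0.0628
handle top 1202 1097 ((530.2133178710938, 155.455322265625), (60.48998260498047, 22.265316009521484), 81.94625091552734) [0.53026367 0.15645847 0.06761038]
17 [301.1 146.6] [0.5377 0.1994] r 0.0465 ang 82.6 0.004
348 [286.2 189.6] [0.5138 0.1486] r 0.0185 ang -165.3 0.019
15 [265.4 169.6] [0.4908 0.1766] r 0.047 ang 150.4 0.004
117 [315.2 184.4] [0.5509 0.1511] r 0.0193 ang -6.7 0.018
23 [333.3 173.4] [0.5745 0.1623] r 0.0438 ang 11.8 0.005
18 [319.2 211.2] [0.553  0.1158] r 0.0432 ang -60.4 0.005
```

```bash
python3 - <<'E'
from h import *
a=np.radians(62.5)
go([.494-.03*np.cos(a),-.130-.03*np.sin(a),.224],62.5)
E
```

```text
at [0.5073 0.143  0.2245] yaw 83.51 shift u [-6.014  0.138  0.009] twist u 2.627
```

```bash
python3 -m creep '[[[-0.4,0,0],0.2,1],[[-1.1,0,0],0.5,1],[[-1.9,0.05,0],0.9,1],[[-2.7,0.1,0],1.3,1],[[-3.5,0.1,0],1.7,1],[[-4.3,0.1,0],2.1,1],[[-5.1,0.15,0],2.4,1],[[-5.7,0.15,0],2.6,1],[[-6.0,0.15,0],2.6,1],[[-6.0,0.15,0],2.6,1],[[-6.0,0.15,0],2.6,1],[[-6.0,0.15,0],2.6,1]]'
python3 - <<'E'
from m import *
M,o=T(); print(o['time_s'],o['ee_pos'],o['eef_rot'])
c=shot('wrist','w2'); c=load('w2'); hsv=cv2.cvtColor(c['img'],cv2.COLOR_RGB2HSV).astype(int); H,S,V=hsv[...,0],hsv[...,1],hsv[...,2]
P=cloud(c)
br=(H>10)&(H<30)&(S>90)&(V>50); br[300:]=0
for b in blobs(br,10):
    t=b[3]&(P[...,2]>.064); 
    print(b[1],b[2].round(1),t.sum(),np.median(P[t],0).round(4) if t.any() else None)
E
```

```text
time_s: 2.9
ee_pos: [0.4811, -0.1555, 0.2245]
eef_rot: [3.142, -0.0, 1.095]
force: [-0.3, 0.1, 0.3]
grip_width: 0.094
2.9 [ 0.48106683 -0.15546299  0.22452097] [ 3.14156407e+00 -1.47398211e-04  1.09459995e+00]
1335 [296.6  27.8] 8 [ 0.5127 -0.0924  0.3847]
72 [283.2 137.6] 68 [ 0.5143 -0.0938  0.0705]
78 [245.8 165.1] 70 [ 0.4666 -0.1007  0.0704]
82 [319.9 165.5] 68 [ 0.536  -0.1374  0.0706]
81 [260.3 207.3] 64 [ 0.4583 -0.1485  0.0704]
80 [304.7 207.8] 65 [ 0.5011 -0.1714  0.0704]
248 [ 98.2 294.8] 248 [ 0.452  -0.1058  0.3149]
249 [464.  294.8] 249 [ 0.537  -0.1499  0.3147]
```

View pics/w2.png

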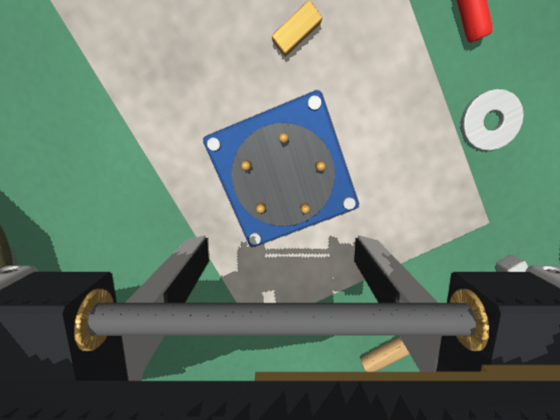

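The wrist view shows the chuck with its five studs at (283,138), (246,165), (320,166), (260,207) and (305,208). The block is in view at (298,28).

```bash
python3 - <<'E'
import numpy as np
W=np.array([[.5143,-.0938],[.4666,-.1007],[.536,-.1374],[.4583,-.1485],[.5011,-.1714]])
Tp=np.array([[.513,-.093],[.465,-.101],[.536,-.137],[.456,-.148],[.5,-.171]])
for X in (W,Tp):
    c=X.mean(0); d=X-c; z=d[:,0]+1j*d[:,1]; ph=np.angle((z/abs(z))**5)
    m=np.angle(np.mean(np.exp(1j*ph))); print(c.round(4),abs(z).round(4),'angle mod72',np.degrees(m)/5,(np.degrees(m)/5+72), 'resid',np.degrees(np.angle(np.exp(1j*(ph-m))))/5)
from h import *
go([.5305,.154,.224],82)
E
```

```text
[ 0.4953 -0.1304] [0.0412 0.0412 0.0413 0.0412 0.0415] angle mod72 -9.811142968872929 62.18885703112707 resid [ 0.30119499 -0.17119869  0.00707331 -0.04701269 -0.09002966]
[ 0.494 -0.13 ] [0.0416 0.041  0.0426 0.042  0.0414] angle mod72 -9.594090972839306 62.405909027160696 resid [ 0.41297989  0.59409097  0.13176876 -1.05973309 -0.0802587 ]
at [ 0.4811 -0.1556  0.2245] yaw 62.71 shift u [ 5.955 -1.96   0.011] twist u -2.411
```

```bash
python3 -m creep '[[[0.4,-0.15,0],-0.2,1],[[1.1,-0.4,0],-0.5,1],[[1.9,-0.6,0],-0.8,1],[[2.7,-0.9,0],-1.2,1],[[3.5,-1.15,0],-1.5,1],[[4.3,-1.4,0],-1.8,1],[[5.1,-1.7,0],-2.1,1],[[5.7,-1.9,0],-2.4,1],[[5.95,-1.96,0],-2.4,1],[[5.95,-1.96,0],-2.4,1],[[5.95,-1.96,0],-2.4,1]]'
python3 - <<'E'
from h import *
go([.5305,.154,.053],82)
E
```

```text
time_s: 4.05
ee_pos: [0.5306, 0.1518, 0.2244]
eef_rot: [-3.141, 0.0, 1.427]
force: [-0.3, -0.9, -0.1]
grip_width: 0.0944
at [0.5306 0.1518 0.2244] yaw 81.77 shift u [ 0.044 -0.007  3.427] twist u -0.029
```

```bash
python3 -m creep '[[[0.04,0,0.3],0,1],[[0.04,0,0.8],0,1],[[0.04,0,1.4],0,1],[[0.04,0,2.0],0,1],[[0.04,0,2.6],0,1],[[0.04,0,3.0],0,1],[[0.04,0,3.3],0,1],[[0.04,0,3.42],0,1],[[0.04,0,3.42],0,1]]'
python3 -m creep '[[[0,0,0],0,0.5],[[0,0,0],0,0.3],[[0,0,0],0,0.3],[[0,0,0],0,0.2],[[0,0,0],0,0.1],[[0,0,0],0,0],[[0,0,0],0,0],[[0,0,0],0,0],[[0,0,0],0,0],[[0,0,0],0,0]]' 25
python3 - <<'E'
from h import *
M,o=T(); print(o); shot('wrist','w3'); shot('side','s3')
E
```

```text
time_s: 4.95
ee_pos: [0.5311, 0.1538, 0.0533]
eef_rot: [-3.141, 0.0, 1.427]
force: [0.1, -0.0, -0.2]
grip_width: 0.094
time_s: 5.95
ee_pos: [0.531, 0.1544, 0.0534]
eef_rot: [-3.141, 0.0, 1.428]
force: [-0.3, 0.3, -0.7]
grip_width: 0.024
{'time_s': 5.95, 'qpos': array([ 2.16733778e-01,  5.07079942e-01,  1.66528231e+00, -1.06559649e-05,
        9.69354427e-01,  3.59888718e-01]), 'joint_vel': array([ 0.00086114,  0.0003384 ,  0.0007542 ,  0.00010955,  0.00012791,
       -0.00123183]), 'tau': array([-1.39992940e-01, -5.82468760e+01, -2.89593959e+01,  1.69812661e-02,
       -5.52239665e-02, -2.23877119e-03]), 'ee_pos': array([0.53098791, 0.15439398, 0.05341077]), 'eef_rot': array([-3.14147967e+00,  5.18992958e-05,  1.42764742e+00]), 'force': array([-0.28141607,  0.34311329, -0.74056664]), 'moment': array([-0.01120749,  0.12161823,  0.03532818]), 'grip_width': 0.02404727310303737}
```

View pics/w3.png

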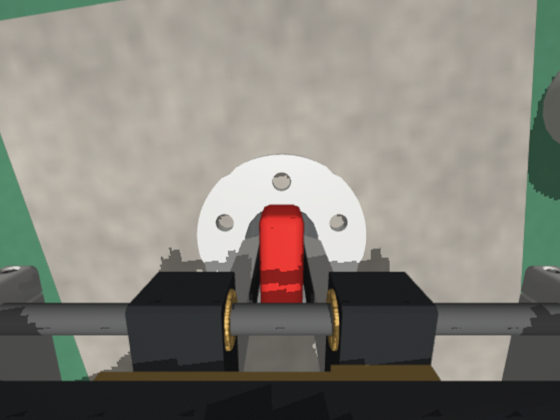

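The handle is held across its 24 mm width. Holes are visible at (282,182), (225,223) and (339,223), symmetric about the tool axis. Next I'll check how far the disc centre sits from the TCP.

```bash
python3 - <<'E'
from m import *
c=load('w3'); M,o=T(); Mi=np.linalg.inv(M)
V=c['img'].max(2).astype(int)
m=(V<185); m[:160]=0; m[245:]=0
for b in blobs(m,40):
    if b[1]<600:
        p=ray(c,*b[2],.014); t=Mi@np.r_[p,1]; print(b[1],b[2].round(1),p.round(4),'tool',(t[:3]*1000).round(1))
w=(c['img'].min(2)>185); w[245:]=0
b=max(blobs(w,500),key=lambda b:b[1]); ys,xs=np.nonzero(b[3])
E=[]
for x in range(225,340):
    y=ys[xs==x].min() if (xs==x).any() else 999
    if y<200: E.append((Mi@np.r_[ray(c,x,y-.5,.014),1])[:2])
E=np.array(E); A=np.c_[2*E,np.ones(len(E))]; s=np.linalg.lstsq(A,(E**2).sum(1),rcond=None)[0]; print('ctr tool mm',s[:2]*1000,'r',np.sqrt(s[2]+s[:2]@s[:2])*1000)
go([.495,-.130,.16],62.2)
E
```

```text
251 [280.9 181.6] [0.5363 0.1958 0.014 ] tool [41.7 -0.7 39.4]
246 [224.  222.4] [0.4926 0.1729 0.014 ] tool [ 12.9 -40.6  39.4]
244 [338.4 222.5] [0.5721 0.1614 0.014 ] tool [12.8 39.6 39.4]
ctr tool mm [ 3.62535274 -0.48901574] r 56.552238084464896
at [0.531  0.1544 0.0534] yaw 81.8 shift u [-5.733  0.098 -2.131] twist u 2.45
```

```bash
python3 -m creep '[[[0,0,-0.1],0,0],[[0,0,-0.3],0,0],[[0,0,-0.6],0,0],[[0,0,-1.0],0,0],[[0,0,-1.5],0,0],[[0,0,-1.9],0,0],[[0,0,-2.1],0,0],[[0,0,-2.15],0,0],[[0,0,-2.15],0,0],[[0,0,-2.15],0,0]]' 35
python3 -m creep '[[[-0.3,0,0],0.1,0],[[-0.8,0,0],0.4,0],[[-1.4,0.05,0],0.7,0],[[-2.0,0.05,0],1.0,0],[[-2.6,0.05,0],1.3,0],[[-3.2,0.1,0],1.5,0],[[-3.8,0.1,0],1.8,0],[[-4.4,0.1,0],2.0,0],[[-4.9,0.1,0],2.2,0],[[-5.3,0.1,0],2.4,0],[[-5.6,0.1,0],2.45,0],[[-5.7,0.1,0],2.45,0]]'
python3 -m creep '[[[0,0,0],0,0],[[0,0,0],0,0],[[0,0,0],0,0],[[0,0,0],0,0]]'
python3 - <<'E'
from h import *
M,o=T(); print(o['force'],o['moment'],o['grip_width'])
go([.4955,-.1305,.130],62.2)
shot('wrist','w4');shot('side','s4')
E
```

```text
time_s: 7.05
ee_pos: [0.5306, 0.1543, 0.1599]
eef_rot: [-3.14, 0.001, 1.428]
force: [0.8, 0.5, -5.0]
grip_width: 0.0238
time_s: 8.25
ee_pos: [0.4948, -0.1298, 0.1606]
eef_rot: [-3.141, 0.0, 1.084]
force: [-0.3, 0.4, -4.7]
grip_width: 0.0243
time_s: 8.65
ee_pos: [0.4954, -0.1278, 0.1609]
eef_rot: [-3.142, -0.0, 1.087]
force: [0.8, 0.4, -3.8]
grip_width: 0.0239
[ 0.79943321  0.36875769 -3.8451119 ] [-0.04412952  0.11172997 -0.04367475] 0.023896484251821348
at [ 0.4954 -0.1278  0.1609] yaw 62.26 shift u [-0.047  0.026  0.619] twist u 0.007
```

View pics/w4.png

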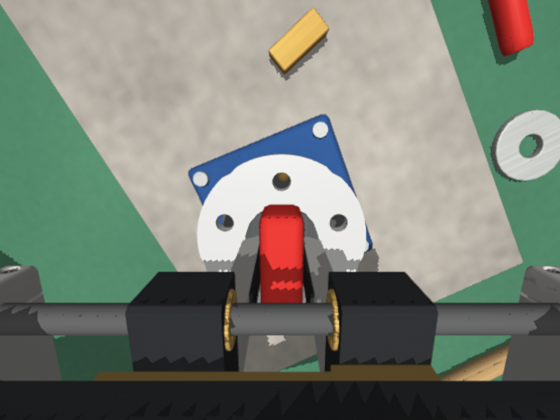

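View pics/s4.png

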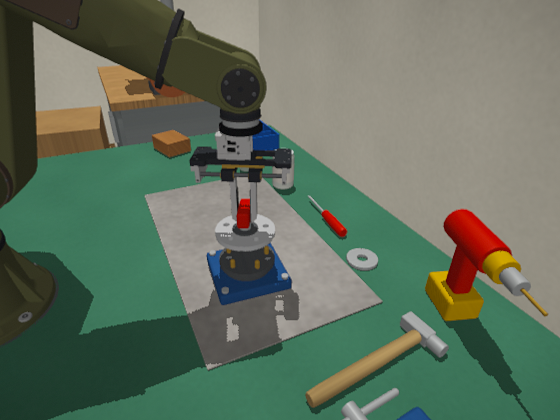

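The disc is held level over the chuck. In the wrist view a brass stud shows through the hole at (282,182), and the side view shows the studs under the disc. Now I'll go down to just above the tips.

```bash
python3 -m creep '[[[-0.02,0.01,0.1],0,0],[[-0.05,0.03,0.25],0,0],[[-0.05,0.03,0.45],0,0],[[-0.05,0.03,0.6],0,0],[[-0.05,0.03,0.68],0,0],[[-0.05,0.03,0.7],0,0],[[-0.05,0.03,0.7],0,0],[[-0.05,0.03,0.7],0,0],[[-0.05,0.03,0.7],0,0]]'
python3 - <<'E'
from h import *
M,o=T(); print(o['force'],o['moment'],o['grip_width'])
go([.4955,-.1305,.120],62.2)
c=shot('wrist','w5')
cv2.imwrite('pics/w5c.png',cv2.resize(c['img'][150:250,190:375,::-1],None,fx=4,fy=4,interpolation=cv2.INTER_CUBIC))
E
```

```text
time_s: 9.65
ee_pos: [0.4956, -0.1314, 0.1263]
eef_rot: [3.141, -0.0, 1.086]
force: [-1.2, -0.4, -4.5]
grip_width: 0.0236
[-1.16431077 -0.36716354 -4.49691839] [-0.05623019  0.10874261 -0.03287421] 0.023606838803242304
at [ 0.4956 -0.1314  0.1263] yaw 62.2 shift u [ 0.014 -0.01   0.125] twist u -0.0
```

View pics/w5c.png

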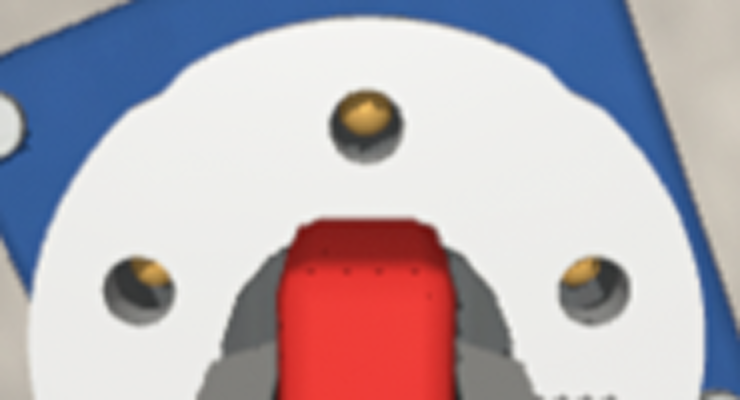

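```bash
python3 -m creep '[[[0.01,-0.01,0.02],0,0],[[0.01,-0.01,0.04],0,0],[[0.01,-0.01,0.06],0,0],[[0.01,-0.01,0.08],0,0],[[0.01,-0.01,0.1],0,0],[[0.01,-0.01,0.12],0,0],[[0.01,-0.01,0.12],0,0]]'
python3 - <<'E'
from h import *
M,o=T(); print(o['force'],o['moment'],o['grip_width'])
go([.4955,-.1305,.1034],62.2)
E
```

```text
time_s: 10.4
ee_pos: [0.4952, -0.1306, 0.1198]
eef_rot: [-3.141, 0.0, 1.086]
force: [-0.4, -0.2, -4.0]
grip_width: 0.0239
[-0.37964097 -0.20859028 -4.0313449 ] [-0.03619935  0.07788205 -0.00914988] 0.02387156866764855
at [ 0.4952 -0.1306  0.1198] yaw 62.2 shift u [0.005 0.004 0.328] twist u -0.0
```

```bash
python3 -m creep '[[[0,0,0.02],0,0],[[0,0,0.04],0,0],[[0,0,0.06],0,0],[[0,0,0.06],0,0]]'
python3 -c "
from h import *
M,o=T(); print(o['force'],o['moment'])"
```

```text
time_s: 10.8
ee_pos: [0.4952, -0.1306, 0.1168]
eef_rot: [-3.141, 0.0, 1.086]
force: [-0.9, -0.5, -4.4]
grip_width: 0.0236
[-0.88589144 -0.54421029 -4.35820458] [-0.09131066  0.11145981 -0.01439742]
```

Still free 4.6 mm past the tips, so I'll continue.

```bash
python3 -m creep '[[[0,0,0.02],0,0],[[0,0,0.04],0,0],[[0,0,0.06],0,0],[[0,0,0.08],0,0],[[0,0,0.08],0,0]]'
python3 -c "
from h import *
M,o=T(); print(o['force'],o['moment'])"
```

```text
time_s: 11.3
ee_pos: [0.4952, -0.1306, 0.1128]
eef_rot: [-3.141, 0.0, 1.086]
force: [-0.3, -0.1, -4.7]
grip_width: 0.0236
[-0.25702899 -0.09373914 -4.69009348] [-0.02077965  0.04061023  0.02296085]
```

```bash
python3 -m creep '[[[0,0,0.02],0,0],[[0,0,0.04],0,0],[[0,0,0.06],0,0],[[0,0,0.08],0,0],[[0,0,0.1],0,0],[[0,0,0.12],0,0],[[0,0,0.14],0,0],[[0,0,0.14],0,0]]'
python3 -c "
from h import *
M,o=T(); print(o['force'],o['moment'])"
```

```text
time_s: 12.1
ee_pos: [0.4952, -0.1306, 0.1058]
eef_rot: [-3.141, 0.0, 1.086]
force: [-0.2, 0.0, -4.9]
grip_width: 0.0237
[-0.15319083  0.02294108 -4.86245445] [-0.02987519  0.12030947  0.01916719]
```

```bash
python3 -m creep '[[[0,0,0.01],0,0],[[0,0,0.02],0,0],[[0,0,0.03],0,0],[[0,0,0.035],0,0],[[0,0,0.035],0,0]]'
python3 -m creep '[[[0,0,0.005],0,0],[[0,0,0.01],0,0],[[0,0,0.01],0,0]]'
```

```text
time_s: 12.6
ee_pos: [0.4953, -0.1307, 0.1042]
eef_rot: [-3.142, 0.0, 1.086]
force: [0.7, -0.4, -4.3]
grip_width: 0.0235
time_s: 12.9
ee_pos: [0.4953, -0.1307, 0.1037]
eef_rot: [-3.142, 0.0, 1.086]
force: [-0.4, 0.4, -5.4]
grip_width: 0.0238
```

```bash
python3 -m creep '[[[0,0,0.004],0,0],[[0,0,0.008],0,0],[[0,0,0.008],0,0]]'
python3 -m creep '[[[0,0,0.004],0,0],[[0,0,0.008],0,0],[[0,0,0.008],0,0]]'
```

```text
time_s: 13.2
ee_pos: [0.4953, -0.1306, 0.1034]
eef_rot: [3.142, 0.0, 1.086]
force: [-0.5, 0.2, -3.1]
grip_width: 0.024
time_s: 13.5
ee_pos: [0.4953, -0.1306, 0.1034]
eef_rot: [3.141, 0.0, 1.086]
force: [-4.0, -0.0, 4.9]
grip_width: 0.0234
```

Contact came at TCP z 0.1034, which is the seated height. I'll take off the preload, then open.

```bash
python3 -m creep '[[[0,0,-0.006],0,0],[[0,0,-0.006],0,0],[[0,0,-0.006],0,0]]' 10
python3 -m creep '[[[0,0,0],0,0.3],[[0,0,0],0,0.4],[[0,0,0],0,0.6],[[0,0,0],0,0.8],[[0,0,0],0,1],[[0,0,0],0,1],[[0,0,0],0,1],[[0,0,0],0,1]]'
python3 - <<'E'
from h import *
M,o=T(); print(o['force'],o['moment'],o['grip_width'],o['ee_pos'])
E
```

```text
time_s: 13.8
ee_pos: [0.4953, -0.1306, 0.1034]
eef_rot: [3.141, -0.0, 1.086]
force: [-4.5, 0.5, 3.4]
grip_width: 0.0241
time_s: 14.6
ee_pos: [0.4953, -0.1307, 0.1032]
eef_rot: [3.142, 0.0, 1.086]
force: [0.1, 1.0, 0.4]
grip_width: 0.0806
[0.07665991 1.03819864 0.41402424] [-0.06842382  0.1226777  -0.06062001] 0.0805505433961357 [ 0.4952813  -0.13066375  0.10321078]
```

```bash
python3 -m creep '[[[0,0,0],0,1],[[0,0,0],0,1],[[0,0,-0.2],0,1],[[0,0,-0.6],0,1],[[0,0,-1.2],0,1],[[0,0,-1.8],0,1],[[-0.2,0,-2.3],0,1],[[-0.4,0,-2.5],0,1],[[-0.6,0,-2.5],0,1],[[-0.6,0,-2.5],0,1],[[-0.6,0,-2.5],0,1],[[-0.6,0,-2.5],0,1]]'
python3 - <<'E'
from m import *
M,o=T(); print(o['force'])
shot('wrist','w6');shot('side','s6');shot('top','t6')
c=load('w6');P=cloud(c)
hsv=cv2.cvtColor(c['img'],cv2.COLOR_RGB2HSV).astype(int); H,S,V=hsv[...,0],hsv[...,1],hsv[...,2]
w=(S<40)&(V>190); w[250:]=0; w[:,:200]=0; w[:,380:]=0
b=max(blobs(w,500),key=lambda b:b[1]); ys,xs=np.nonzero(cv2.erode(b[3].astype(np.uint8),np.ones((5,5))))
p=P[ys,xs]; A=np.c_[p[:,:2]-p[:,:2].mean(0),np.ones(len(p))]; print('disc top plane tilt,z',np.linalg.lstsq(A,p[:,2],rcond=None)[0].round(4),'ctr',p.mean(0).round(4))
E
```

```text
time_s: 15.8
ee_pos: [0.4811, -0.1569, 0.2272]
eef_rot: [-3.14, 0.0, 1.086]
force: [0.3, 0.1, -0.3]
grip_width: 0.0941
[ 0.2701516   0.12652497 -0.28714529]
disc top plane tilt,z [-0.0929 -0.0091  0.0056] ctr [ 0.5893 -0.1041  0.0056]
```

View pics/w6.png

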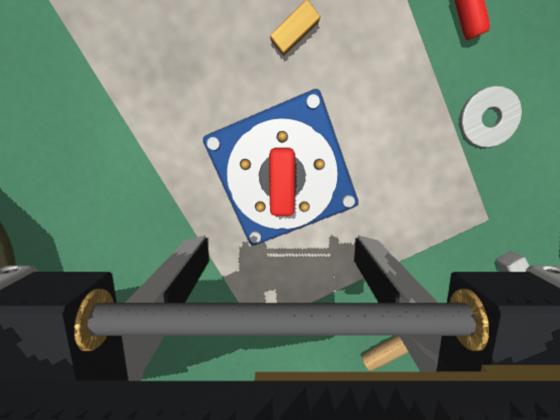

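View pics/s6.png

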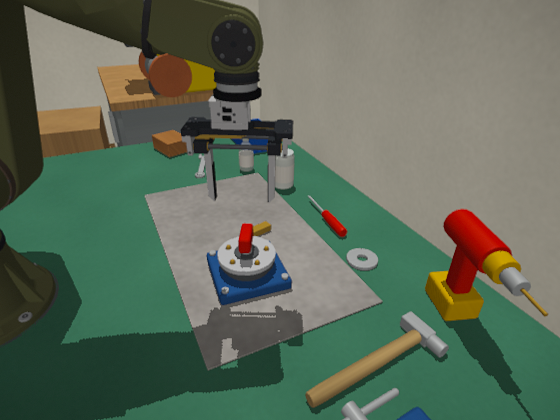

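View pics/t6.png

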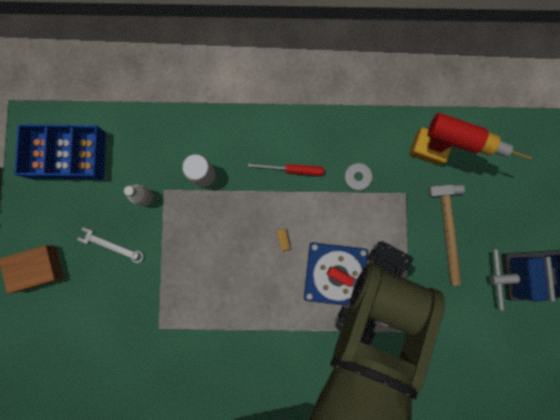

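All three views show the disc on the chuck with five studs through five holes (wrist view: disc at (282,175)). The other things have not moved. The plane fit caught the board instead of the disc, so I'll redo it on the disc only.

```bash
python3 - <<'E'
from m import *
c=load('w6');P=cloud(c); v,u=np.mgrid[:420,:560]
hsv=cv2.cvtColor(c['img'],cv2.COLOR_RGB2HSV).astype(int)
m=(np.hypot(u-282,v-174)<50)&(hsv[...,1]<40)&(hsv[...,2]>190)
m=cv2.erode(m.astype(np.uint8),np.ones((3,3)))>0
p=P[m]; A=np.c_[p[:,:2]-p[:,:2].mean(0),np.ones(len(p))]; print(m.sum(),'slope,z',np.linalg.lstsq(A,p[:,2],rcond=None)[0].round(4),'z pct',np.percentile(p[:,2],[5,50,95]).round(4))
E
```

```text
3983 slope,z [0.0395 0.0757 0.0659] z pct [0.0628 0.064  0.0652]
```

```bash
python3 - <<'E'
from m import *
c=load('w6');P=cloud(c); v,u=np.mgrid[:420,:560]
hsv=cv2.cvtColor(c['img'],cv2.COLOR_RGB2HSV).astype(int)
m=(np.hypot(u-282,v-174)<50)&(hsv[...,1]<40)&(hsv[...,2]>190)&(abs(P[...,2]-.064)<.006)
p=P[m]; A=np.c_[p[:,:2]-p[:,:2].mean(0),np.ones(len(p))]; print(m.sum(),np.linalg.lstsq(A,p[:,2],rcond=None)[0].round(4))
M,o=T();print(o['time_s'],o['joint_vel'].round(4),o['force'])
ctrl.hand_in()
E
```

```text
4833 [0.001  0.0005 0.064 ]
15.95 [-0.001  -0.0046 -0.0037 -0.0001  0.001   0.0008] [-0.76029663 -0.22379518  0.25655492]
the job is handed in; nothing more can be done
```

The jig disc is on the chuck, fully home on all five studs and released. I handed the job in at about 16 s of the 72 s allowed.

- **What I did:** I measured the stud angle with the wrist camera (62.2°, mod 72°). I gripped the handle across its 24 mm width, turned the disc about 20° while carrying it, and lowered it in small steps. No step on the way down showed stud contact. It touched the face at tool height 0.1034 m, exactly the expected height, with about 10 N of pressure. I eased that off slightly, though the reading stayed about 8 N before I opened the fingers and backed away.
- **Last checks:**
  - The disc's top lies at z = 0.064 m, the seated height, with a slope of about 0.001.
  - The wrist view shows all five studs through the holes.
  - The other things look unmoved in the pictures.
  - The gripper is open and clear, about 0.12 m above where it let go.
- **Disagreements:**
  - The top and wrist cameras differed by about 1.3 mm on the chuck's centre; I went with the wrist camera.
  - My first two plane fits were spoiled by pixels off the disc's top face (board, then stray outliers), and the filtered third gave the values above.

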